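# Sort the wooden key fobs by size and check one under the reading lens

## Task

Put the two loose round key fobs away flat in the empty recesses of the boards, the large one in the row of large fobs and the small one in the row of small fobs. Then take the reading lens by its handle and hold it level and still over the middle of the large fob you have just put away, with the middle of its bezel level with the tip of the height gauge's pointer, where the lens is in focus. Finish while holding the lens there; leave the gauge as it is set and everything else in its place.

Things in the scene. Friction and masses are not known exactly. Their poses are not given: they have to be found in the camera images.
- fob_large: larger loose wooden key fob: a flat round disc 44 mm in diameter and 14 mm thick, engraved with a small flower and drilled near the rim for a split ring, lying flat on the table. Origin: centre of its underside, z up. About 22 g.
- fob_small: smaller loose wooden key fob, alike but 32 mm in diameter, 14 mm thick, engraved with a small flower and drilled near the rim for a split ring, lying flat on the table. Origin: centre of its underside, z up. About 13 g.
- board_large: display board for the large fobs: fixed plywood slab 78 x 222 mm, 12 mm thick, with a row of three round recesses along its y axis at y = -72, 0 and +72 mm, each 50 mm wide (chamfered 1.5 mm at the mouth) and 4 mm deep. The middle one is empty, the outer two hold large fobs, which stand 10 mm proud of the board. Origin: centre of its underside, z up. It stands left of the robot's centre line, as the nearer or the farther of the two boards.
- board_small: display board for the small fobs: the same slab (78 x 222 x 12 mm, recesses at y = -72, 0, +72 mm, 4 mm deep) but its recesses are 38 mm wide. The one at y = +72 mm is empty, the other two hold small fobs. Origin: centre of its underside, z up.
- gap_large (a point): centre of the floor of the empty recess in the board of large fobs (8 mm above the table). A fob that is home has its underside here and its top 22 mm above the table. The recess walls rise 4 mm above this floor, so fingers that hold the fob more than 4 mm above its underside stay clear of the board.
- gap_small (a point): centre of the floor of the empty recess in the board of small fobs (8 mm above the table).
- lens: hand reading lens lying flat on the table, about 110 g: round glass in a black bezel 78 mm across over its rounded edge, 12 mm thick, with a straight flat-sided dark wooden handle 18 mm wide and 14 mm thick. Origin: below the middle of the glass, level with its underside; z up, along the axis of the glass; the handle runs along -x, from 51 to 151 mm from the origin (a steel ferrule before that).
- lens_center (a point): middle of the glass, halfway through the bezel's thickness (7 mm above the lens's underside).
- lens_grip (a point): point on the handle's axis 68 mm from the middle of the glass, close to the balance point of the lens: 7 mm above its underside. Same axes as the lens: pinch the handle across its y axis here, over its 18 mm width.
- gauge: fixed steel height gauge beyond the boards: base 85 x 58 x 22 mm, graduated column 290 mm tall, and on it a slide whose scriber reaches out to -x of the gauge (towards the robot) by 78 mm from the origin. Origin: underside of the base, z up.
- pointer (a point): tip of the height gauge's scriber. Its height, 110 to 175 mm above the table, is the lens's focal height over the boards; the slide is clamped by friction and must stay as set.
- large_kept1: large fob (44 mm wide, 14 mm thick) that already lies in its recess in the board of large fobs. Origin: centre of its underside. Stays where it is.
- large_kept2: large fob (44 mm wide, 14 mm thick) that already lies in its recess in the board of large fobs. Origin: centre of its underside. Stays where it is.
- small_kept1: small fob (32 mm wide, 14 mm thick) that already lies in its recess in the board of small fobs. Origin: centre of its underside. Stays where it is.
- small_kept2: small fob (32 mm wide, 14 mm thick) that already lies in its recess in the board of small fobs. Origin: centre of its underside. Stays where it is.
- square_blank: square wooden blank 36 x 36 x 14 mm on the table between the loose fobs; not to be moved. Origin: centre of its underside.
- marker_a: marker pen 137 mm long, 15 mm thick, lying along its x axis on the table near the robot; a bystander. Origin: under its middle.
- marker_b: marker pen 137 mm long, 15 mm thick, lying along its x axis on the far side; a bystander. Origin: under its middle.
- tape: roll of paper tape lying flat, 84 mm across, 18 mm high; a bystander. Origin: centre of its underside.
- glue: white glue bottle, 44 mm across, 115 mm tall, standing at the far left; a bystander. Origin: centre of its underside.
- ring_dish: white dish, 72 mm across, 24 mm high, near the robot; a bystander. Origin: centre of its underside.
Not all that is in view belongs to the job. What is shaped like the fob_large but blue or green is not meant.

How it is judged:
On the way, in this order (a step that is already met when the one before it is completed fails the run):
1. both fobs lie flat in the recesses of their own size, let go of (horizontal distance between fob_large and gap_large below 0.006 m and z of fob_large in the frame of gap_large between -0.003 and 0.003 m and angle between each of fob_large, fob_small's own z axis and vertical below 0.08 rad and contact force between each of fob_large, fob_small and the fingers below 0.1 N and horizontal distance between fob_small and gap_small below 0.006 m and z of fob_small in the frame of gap_small between -0.003 and 0.003 m), for 0.2 s.
2. the lens, held by its handle, is level over the large fob at the pointer's height (horizontal distance between lens_center and fob_large below 0.012 m and z of lens_center in the frame of pointer between -0.007 and 0.007 m and angle between lens's own z axis and vertical below 0.1 rad and contact force between lens and the fingers above 1 N and horizontal distance between the grasp point and lens_center above 0.04 m), for 0.5 s.
At the end, for the whole second after the job is handed in: Both fobs lie flat and untouched in the gap of their own row (6 mm; 3 mm in height). The lens is held still by its handle by the fingers alone, level within 0.1 rad, the middle of its glass within 12 mm sideways of the large fob's centre and 7 mm of the pointer's height (all of step 1 and all of step 2 and linear speed of lens below 0.02 m/s and angular speed of lens below 0.15 rad/s and contact force between lens and gauge below 0.3 N and contact force between lens and glue below 0.2 N); the arm keeps its last pose, push and grip.
It fails at once if a fob already in a row is knocked out of its recess (distance of any of large_kept1, large_kept2, small_kept1, small_kept2 from where it was at the start of the episode above 0.01 m).
It fails at once if the height gauge's pointer is shifted by more than 5 mm (distance of pointer from where it was at the start of the episode above 0.005 m).
It fails at once if a bystander is pushed by more than 30 mm (distance of any of square_blank, marker_a, marker_b, tape, glue, ring_dish from where it was at the start of the episode above 0.03 m).
It also fails if it takes over 72 s, if anything falls off the work surface, if the arm or the gripper's body presses on something with over 40 N, if the wrist force passes 120 N, or if a joint passes its speed limit or range.

## Robot

A 6-joint arm with a two-finger parallel gripper is mounted at the origin on the work surface. World frame = base frame: x ahead of the robot, y to its left, z up, the work surface at z = 0. Lengths are in m, angles in rad, forces in N, time in s.
With the tool pointing down it reaches from about 0.3 to 0.775 m from the base axis. Payload 14.6 kg.
Tool frame: the origin (TCP) lies on the centre line of the jaws, within the pads' length; the fingertips stand 25 mm ahead of it and the grasp point (between the pads) lies 6 mm ahead of it (ctrl.tip_reach is the distance from the TCP to the fingertips, in m); z points along the fingers, y is the line along which they close (so a half turn about z gives the same grasp; the last joint's range is limited). The gripper opens to 94 mm and grips with 3 to 60 N. Pads are 16 mm wide; open, the fingers measure 119 mm over their backs; the gripper's body (75 mm by 177 mm) begins 78 mm behind the grasp point.
Start: joints at [1.042, 0.3, 1.521, -0, 1.321, -0.067], TCP at [0.245, 0.492, 0.23] pointing down, gripper open.
Joint ranges: [-3.03, 3.03], [-0.79, 2.21], [0.23, 2.52], [-1.04, 4.18], [0, 3.07], [-2.55, 2.55]. Speed limits (rad/s): [2.22, 2.22, 2.57, 3.14, 3.14, 3.14].

## Interface

Orientations are given as [roll, pitch, yaw] about the fixed x, y, z axes, in that order (R = Rz(yaw) Ry(pitch) Rx(roll)).
In Python, from station import ctrl gives the robot as it stands. The module is installed in compiled form; this text tells all that it offers.
- The arm moves only by the tool apply_moves, never from a script. Its argument "deltas" is a list of rows, each a list of 7 numbers: the closure in counts, from 0 (fully open) to 255 (shut), then the shift along the world's x, y, z in cm, then the turn, a rotation vector about the world's x, y, z in rad. In form: [[jaw, tx, ty, tz, ax, ay, az], ...]. A call has 1 to 10 rows; each row shifts and turns the commanded pose from where the row before left it; what a row does not reach is not made up. A row lasts 1/10 s, in which the tool goes at most 50 mm and 8.59 degrees, less where a joint would pass 70% of its speed; a pose out of reach is approached as far as the arm can. A call with a gripper value outside its range is refused whole. The fingers move at their own pace and stop on an object; "grip_force" is the grip in N (left out, the last holds). Time passes only in rows, so rows that do not move let the fingers close. It gives the time, the measured TCP pose, the force, the opening and the grip force at its end, in the units of the state.
- ctrl.get_obs(): the state, without advancing time (a new reading comes with each control period).
- ctrl.camera(name): name is "scene" or "top"; returns a dict with "img" (384x512x3 uint8, red, green, blue), "K" (3x3 intrinsics, pixels), "pose" (4x4, takes a point from camera to world coordinates). Camera axes: x right, y up, looking along -z (the intrinsics and any distortion apply to the point x, -y, -z); pixel columns grow to the right and rows downward; lengths in m; the calibration is good to about 2 mm. A picture is of the moment at which its call begins. There is no depth.
- ctrl.hand_in(): hands the job in; it is judged then, once.
The state is a dict: "time_s": time; "qpos": joint angles; "joint_vel": joint speeds; "tau": joint torques, N m; "ee_pos": TCP position; "eef_rot": TCP orientation; "force": force on the tool from outside, world axes, zero at the start; "moment": the same for the moment, N m; "grip_width": finger opening in m; "grip_force": force on a finger pad.
Only numpy, scipy, OpenCV 4.12 (cv2) and the standard library are available. Lean on these libraries where they do the work, as an engineer would, in place of code of your own. Each camera call takes 0.05 s, during which the arm holds its last target. There are 200 camera calls.

## Working session

There is one attempt and no reset: what is moved stays moved. The work goes in short steps, Python scripts to look and compute and a tool call to move; the robot and the scene stay as the last step left them, time stands still between calls to the robot, and variables do not carry over. Pictures are saved under pics/ and viewed, at most 10 in all, crops included, and the job is handed in when it is done.

Besides the shell and the picture viewer there is one more tool, called after "Emit:" as name(argument=value, ...) on one line, values as JSON. apply_moves: Moves the arm, as the interface text tells. Its arguments: {"type":"object","properties":{"deltas":{"type":"array"},"grip_force":{"type":"number"}},"required":["deltas"]}

```bash
mkdir -p pics
cat > h.py <<'E'
import numpy as np, cv2
from station import ctrl
def ray(c,u,v):
    K=c["K"];P=c["pose"];d=np.array([(u-K[0,2])/K[0,0],-(v-K[1,2])/K[1,1],-1.]);return P[:3,3],P[:3,:3]@d
def at(c,u,v,z):
    o,d=ray(c,u,v);return o+d*(z-o[2])/d[2]
def px(c,p):
    q=np.linalg.inv(c["pose"])@np.r_[p,1];K=c["K"];return K[0,0]*q[0]/-q[2]+K[0,2],K[1,1]*-q[1]/-q[2]+K[1,2]
E
python3 - <<'E'
from h import *
import pickle
o=ctrl.get_obs();print({k:np.round(v,3) for k,v in o.items()})
for n in("top","scene"):
    c=ctrl.camera(n);pickle.dump(c,open(n+"0.pkl","wb"));print(n,[k for k in c],c["K"].tolist(),c["pose"].round(3).tolist())
    cv2.imwrite(f"pics/{n}0.png",cv2.resize(c["img"][:,:,::-1],(800,600),interpolation=cv2.INTER_CUBIC))
E
```

```text
{'time_s': np.float64(0.0), 'qpos': array([ 1.042,  0.3  ,  1.522,  0.   ,  1.321, -0.067]), 'joint_vel': array([ 0.002, -0.001, -0.001, -0.   , -0.001,  0.   ]), 'tau': array([-0.0000e+00, -5.3182e+01, -3.5272e+01,  7.1000e-02,  2.4000e-02,
       -0.0000e+00]), 'ee_pos': array([0.245, 0.492, 0.23 ]), 'eef_rot': array([-3.14, -0.  ,  2.68]), 'force': array([-0.689,  0.11 , -0.195]), 'moment': array([0.035, 0.021, 0.04 ]), 'grip_force': np.float64(0.0), 'grip_width': np.float64(0.094)}
top ['img', 'K', 'pose'] [[365.8904287711844, 0.0, 264.6437971033431], [0.0, 365.8904287711844, 188.39989235176338], [0.0, 0.0, 1.0]] [[0.182, 0.962, -0.205, 0.354], [-0.983, 0.179, -0.037, -0.023], [0.001, 0.209, 0.978, 1.003], [0.0, 0.0, 0.0, 1.0]]
scene ['img', 'K', 'pose'] [[383.889933833588, 0.0, 258.76101729015994], [0.0, 383.889933833588, 190.7438981815814], [0.0, 0.0, 1.0]] [[-0.722, -0.549, 0.421, 0.997], [0.692, -0.564, 0.451, 0.484], [-0.01, 0.617, 0.787, 0.941], [0.0, 0.0, 0.0, 1.0]]
```

View pics/top0.png

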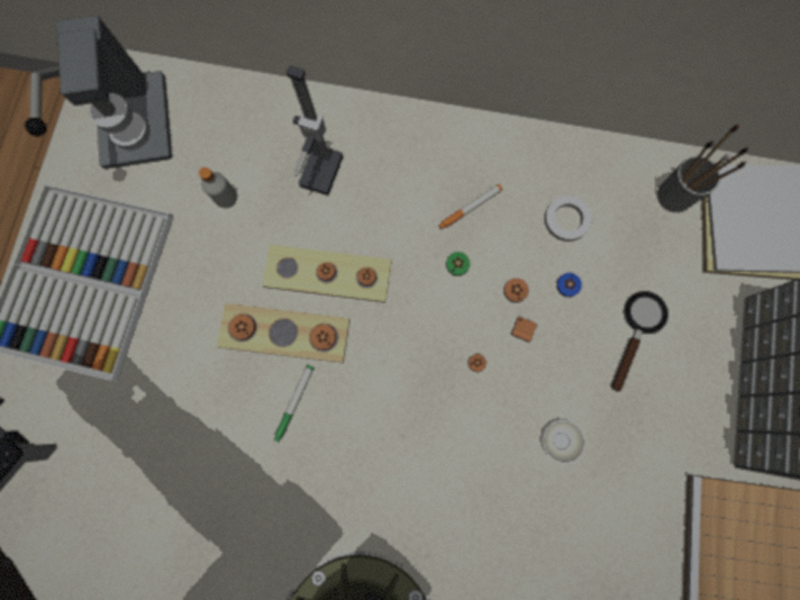

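View pics/scene0.png

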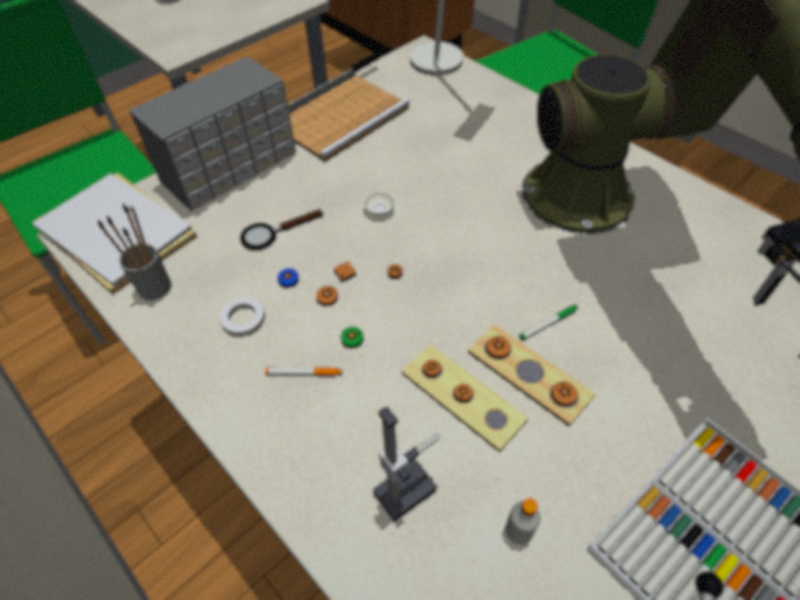

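The picture from above shows the loose large fob at (516,290) and the small one at (477,362). The square blank is at (524,329). The blue disc (568,284) and the green disc (457,263) are decoys. The board of large fobs is the nearer one, with its empty recess at (283,332). The small gap is at (287,267), the lens at (646,312) with its handle end at (617,388), and the scriber is near (300,160). I'll confirm these in enlarged crops.

Run:
```python
from h import *
import pickle
T=pickle.load(open("top0.pkl","rb"));S=pickle.load(open("scene0.pkl","rb"))
def crop(c,x,y,w,h):
    return cv2.resize(c["img"][y:y+h,x:x+w,::-1],(400,300),interpolation=cv2.INTER_CUBIC)
# x0,y0,w,h
m=np.vstack([np.hstack([crop(T,285,165,100,75),crop(T,140,150,120,90)]),np.hstack([crop(T,370,180,100,75),crop(S,225,250,100,75)])])
cv2.imwrite("pics/m0.png",m)
for n,c,zs in(("T",T,.014),("S",S,.014)):
    hsv=cv2.cvtColor(c["img"],cv2.COLOR_RGB2HSV)
    mk=((hsv[...,0]<14)&(hsv[...,1]>110)&(hsv[...,2]>70)).astype(np.uint8)
    k,l,st,ce=cv2.connectedComponentsWithStats(mk)
    for i in range(1,k):
        if 25<st[i,4]<600:
            u=(st[i,0]+st[i,2]/2-.5,st[i,1]+st[i,3]/2-.5);print(n,st[i],np.round(u,1),at(c,*u,.010).round(4)[:2],at(c,*u,.018).round(4)[:2])
    # gray holes
    for (u,v) in ([(283,332),(287,267),(646,312),(561,440)] if n=="T" else [(530,371),(496,419),(258,236),(379,205)]): print(n,(u,v),at(c,u*.64,v*.64,.01).round(3))
```

```text
T [282 134  15  12  51] [289.  139.5] [ 0.7156 -0.0275] [ 0.7127 -0.0274]
T [ 14 153  10  15  87] [ 18.5 160. ] [0.5163 0.712 ] [0.515  0.7061]
T [ 36 158   7  15  37] [ 39. 165.] [0.5128 0.6507] [0.5115 0.6453]
T [ 78 168  10  15  86] [ 82.5 175. ] [0.5072 0.5223] [0.5059 0.518 ]
T [203 169  11  10  81] [208.  173.5] [0.5755 0.1785] [0.5737 0.1769]
T [229 172  11  10  83] [234.  176.5] [0.5803 0.1052] [0.5784 0.1042]
T [323 179  15  14 154] [330.  185.5] [ 0.6038 -0.1622] [ 0.6017 -0.1611]
T [147 202  16  15 184] [154.5 209. ] [0.4506 0.3011] [0.4498 0.2985]
T [328 203  15  15 135] [335. 210.] [ 0.5382 -0.1857] [ 0.5367 -0.1844]
T [199 208  15  15 179] [206. 215.] [0.4602 0.1588] [0.4593 0.1573]
T [ 26 213  11  15  89] [ 31. 220.] [0.3598 0.6242] [0.3598 0.619 ]
T [ 39 216  11  16 105] [ 44.  223.5] [0.3571 0.5865] [0.3571 0.5816]
T [ 59 221  11  15  67] [ 64. 228.] [0.3553 0.5295] [0.3553 0.5251]
T [301 227  10  10  75] [305.5 231.5] [ 0.4654 -0.1156] [ 0.4645 -0.1149]
T (283, 332) [0.455 0.227 0.01 ]
T (287, 267) [0.57  0.247 0.01 ]
T (646, 312) [ 0.606 -0.394  0.01 ]
T (561, 440)
[... 373 characters left out ...]
 0.1043]
S [291 247  11   9  56] [296. 251.] [0.5713 0.1727] [0.575  0.1754]
S [353 246  16  13 112] [360.5 252. ] [0.4472 0.2972] [0.4519 0.2988]
S [450 279  14  13  46] [456.5 285. ] [0.348  0.5266] [0.3536 0.5263]
S [459 287   7   9  29] [462. 291.] [0.3529 0.5445] [0.3585 0.5439]
S [471 294  13  15 101] [477. 301.] [0.3505 0.5835] [0.3561 0.5826]
S [486 306  12  14  93] [491.5 312.5] [0.3527 0.6221] [0.3582 0.6209]
S [415 318  13  14  94] [421.  324.5] [0.5024 0.5185] [0.5067 0.5182]
S [465 361  16  18  55] [472.5 369.5] [0.5081 0.653 ] [0.5123 0.6516]
S (530, 371) [0.453 0.228 0.01 ]
S (496, 419) [0.568 0.247 0.01 ]
S (258, 236) [ 0.608 -0.392  0.01 ]
S (379, 205) [ 0.356 -0.281  0.01 ]
```

View pics/m0.png

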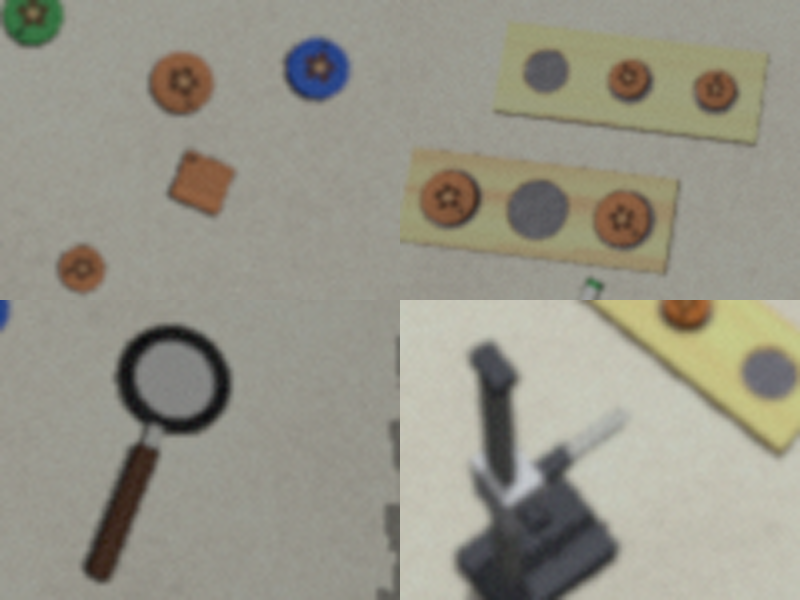

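The crops confirm it. Large fob: plain wood with a flower, crop (181,82). Small fob: (81,268). The square is at (202,182) and the blue and green decoys are separate. The gaps are the grey discs at (537,209) and (546,71). The scriber tip is at scene crop (625,412). Next I'll refine the recesses, lens axis and pointer.

Run:
```python
from h import *
import pickle
T=pickle.load(open("top0.pkl","rb"));S=pickle.load(open("scene0.pkl","rb"))
for n,c in(("T",T),("S",S)):
    hsv=cv2.cvtColor(c["img"],cv2.COLOR_RGB2HSV).astype(int)
    for g in((.455,.227),(.569,.248)):
        u,v=map(int,px(c,np.r_[g,.01])); w=hsv[v-14:v+15,u-14:u+15]
        mk=(w[...,1]<60).astype(np.uint8); k,l,st,ce=cv2.connectedComponentsWithStats(mk)
        i=l[14,14]; p=ce[i]+[u-14,v-14]; print(n,"gap",g,st[i],at(c,*p,.010).round(4))
    # lens dark pixels
    g=c["img"].max(2); u,v=map(int,px(c,(.56,-.39,.01)))
    x0,y0=u-60,v-60; mk=(g[y0:y0+120,x0:x0+120]<75).astype(np.uint8)
    k,l,st,ce=cv2.connectedComponentsWithStats(mk)
    for i in range(1,k):
        if st[i,4]>60:
            yy,xx=np.where(l==i); P=np.array([at(c,a+x0,b+y0,.010)[:2] for a,b in zip(xx,yy)])
            m=P.mean(0);w,V=np.linalg.eigh(np.cov(P.T)); t=(P-m)@V[:,1]
            print(n,"dark",st[i]+[x0,y0,0,0,0],m.round(4),V[:,1].round(3),t.min().round(4),t.max().round(4),"bbmid",at(c,x0+st[i,0]+st[i,2]/2-.5,y0+st[i,1]+st[i,3]/2-.5,.009).round(4))
cv2.imwrite("pics/m1.png",np.hstack([cv2.resize(c["img"][y:y+60,x:x+40,::-1],(400,600),interpolation=cv2.INTER_CUBIC) for c,x,y in((T,180,75),(S,250,260))]))
```

```text
T gap (0.455, 0.227) [  0   6  29  20 316] [0.451  0.2257 0.01  ]
T gap (0.569, 0.248) [  0   0  29  29 556] [0.5646 0.2508 0.01  ]
T dark [399 187  28  26 268] [ 0.6061 -0.3917] [-0.065  0.998] -0.0374 0.0371 bbmid [ 0.6064 -0.3921  0.009 ]
T dark [391 216  18  34 224] [ 0.509  -0.3663] [-0.966  0.259] -0.0495 0.0475 bbmid [ 0.5093 -0.3665  0.009 ]
S gap (0.455, 0.227) [  7   8  17  14 194] [0.454  0.2268 0.01  ]
S gap (0.569, 0.248) [  7   9  14  12 133] [0.5695 0.2468 0.01  ]
S dark [117  84  56  50 857] [ 0.5348 -0.6639] [-0.732 -0.681] -0.1591 0.124 bbmid [ 0.5346 -0.6284  0.009 ]
S dark [163  84  25  20 137] [ 0.3976 -0.6221] [0.362 0.932] -0.0516 0.062 bbmid [ 0.4005 -0.6209  0.009 ]
S dark [180 136  26  11  74] [ 0.5119 -0.3658] [-0.97   0.243] -0.0469 0.0451 bbmid [ 0.5118 -0.3667  0.009 ]
S dark [155 144  21  16  99] [ 0.6119 -0.3861] [0.552 0.834] -0.0431 0.03 bbmid [ 0.6089 -0.3917  0.009 ]
```

View pics/m1.png

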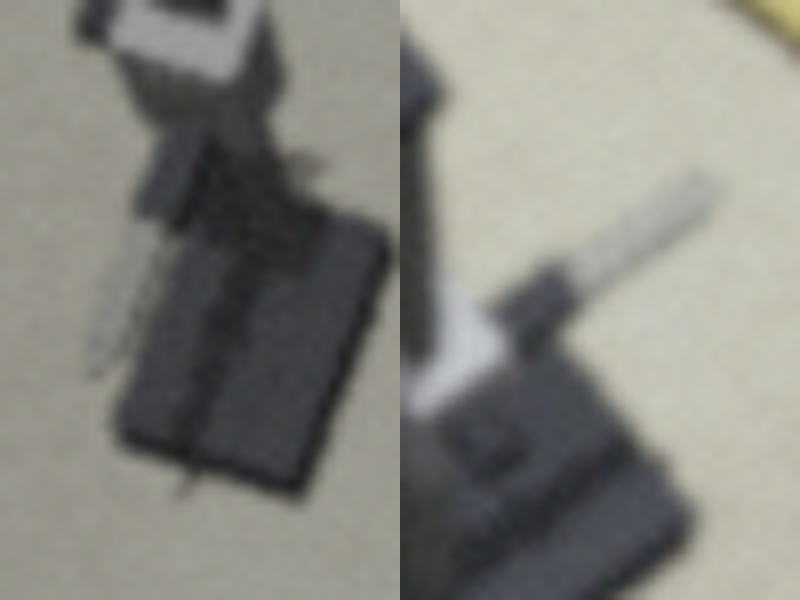

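Run:
```python
from h import *
import pickle
T=pickle.load(open("top0.pkl","rb"));S=pickle.load(open("scene0.pkl","rb"))
def tri(a,b):
    (o1,d1),(o2,d2)=ray(T,*a),ray(S,*b);d1/=np.linalg.norm(d1);d2/=np.linalg.norm(d2)
    s=np.linalg.lstsq(np.c_[d1,-d2],o2-o1,rcond=None)[0];p,q=o1+s[0]*d1,o2+s[1]*d2;return ((p+q)/2).round(4),np.linalg.norm(p-q).round(4)
print("tip",tri((189.3,112),(281.3,277.3)))
print("coltop",tri((296*.64,72*.64),(386*.64,411*.64)))
print("glue top",tri((206*.64,174*.64),(530*.64,506*.64)))
print("blue",at(T,568*.64,284*.64,.012),"green",at(T,457*.64,263*.64,.012))
for z in(.11,.13,.15,.175):print(z,at(T,189.3,112,z).round(3),at(S,281.3,277.3,z).round(3))
```

```text
tip (array([0.6992, 0.2357, 0.1285]), np.float64(0.0012))
coltop (array([0.7843, 0.2212, 0.2916]), np.float64(0.0019))
glue top (array([0.6807, 0.3911, 0.1081]), np.float64(0.0016))
blue [ 0.63081796 -0.25204935  0.012     ] green [ 0.63286307 -0.05139924  0.012     ]
0.11 [0.706 0.242 0.11 ] [0.693 0.23  0.11 ]
0.13 [0.698 0.236 0.13 ] [0.7   0.236 0.13 ]
0.15 [0.69 0.23 0.15] [0.707 0.242 0.15 ]
0.175 [0.68  0.222 0.175] [0.717 0.249 0.175]
```

Emit:
apply_moves(deltas=[[60,2.5,-4.3,0,0,0,0.13],[60,2.5,-4.3,0,0,0,0.13],[60,2.5,-4.3,0,0,0,0.13],[60,2.5,-4.3,0,0,0,0.137],[60,2.5,-4.3,0,0,0,0],[60,2.5,-4.3,0,0,0,0],[60,2.5,-4.3,0,0,0,0],[60,2.5,-4.3,0,0,0,0],[60,2.5,-4.3,0,0,0,0],[60,2.5,-4.3,0,0,0,0]], grip_force=12)

```text
time_s: 1.1
ee_pos: [0.4931, 0.0652, 0.2304]
eef_rot: [3.142, -0.0, -3.092]
force: [0.6, 0.9, -0.3]
grip_width: 0.0719
grip_force: 0.0
```

Emit:
apply_moves(deltas=[[60,2.2,-4.4,0,0,0,0],[60,2.2,-4.5,0,0,0,0],[60,2.2,-4.5,-2,0,0,0],[60,2.2,-4.5,-3,0,0,0],[60,2.1,-4.5,-3,0,0,0],[60,0,0,-3,0,0,0],[60,0,0,-2,0,0,0],[60,0,0,0,0,0,0]])

```text
time_s: 1.9
ee_pos: [0.5924, -0.1406, 0.1071]
eef_rot: [3.14, -0.005, -3.092]
force: [-0.0, -0.6, 0.7]
grip_width: 0.0719
grip_force: 0.0
```

Run:
```python
from h import *
S=ctrl.camera("scene");T=ctrl.camera("top")
m=np.hstack([cv2.resize(c["img"][y:y+75,x:x+66,::-1],(400,450),interpolation=cv2.INTER_CUBIC) for c,x,y in((T,297,150),(S,176,150))])
cv2.imwrite("pics/m2.png",m)
```

```text
(no output)
```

View pics/m2.png

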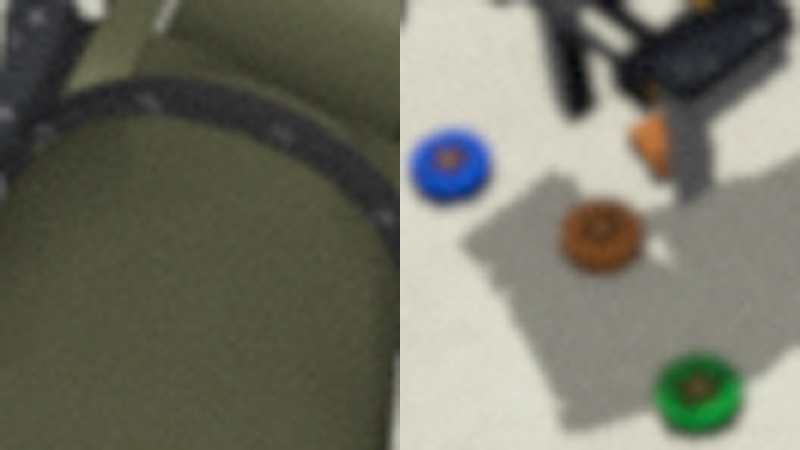

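The top view is blocked by the arm. The scene view shows the fob clear between the fingers' path and the green and blue discs. I'll correct from the measured pose.

Emit:
apply_moves(deltas=[[60,0.6,-1.1,-1,0,0,0],[60,0.6,-1.1,-1,0,0,0],[60,0,0,-1,0,0,0],[60,0,0,0,0,0,0],[60,0,0,0,0,0,0]])

```text
time_s: 2.5
ee_pos: [0.6057, -0.1626, 0.0801]
eef_rot: [3.141, -0.001, -3.091]
force: [-0.8, 0.2, 0.6]
grip_width: 0.0718
grip_force: 0.0
```

Emit:
apply_moves(deltas=[[60,-0.15,0,-2,0,0,0],[60,0,0,-2,0,0,0],[60,0,0,-0.9,0,0,0],[60,0,0,0,0,0,0],[150,0,0,0,0,0,0],[160,0,0,0,0,0,0],[160,0,0,0,0,0,0],[160,0,0,0,0,0,0],[160,0,0,0,0,0,0]])

```text
time_s: 3.4
ee_pos: [0.6046, -0.1627, 0.0319]
eef_rot: [-3.141, 0.001, -3.091]
force: [-1.2, 0.3, 3.9]
grip_width: 0.0432
grip_force: 12.0
```

Emit:
apply_moves(deltas=[[160,0,0,2,0,0,0],[160,0,0,3,0,0,0],[160,-1.5,3.9,2,0,0,0],[160,-1.5,3.9,0,0,0,0],[160,-1.5,3.9,0,0,0,0],[160,-1.5,3.9,0,0,0,0],[160,-1.5,3.9,0,0,0,0],[160,-1.5,3.9,0,0,0,0],[160,-1.5,3.9,0,0,0,0],[160,-1.5,3.9,0,0,0,0]])

```text
time_s: 4.4
ee_pos: [0.4835, 0.1507, 0.1016]
eef_rot: [3.142, 0.0, -3.092]
force: [0.7, 0.2, 1.1]
grip_width: 0.0438
grip_force: 12.0
```

Emit:
apply_moves(deltas=[[160,-1.5,3.9,0,0,0,0],[160,-1.5,3.9,0,0,0,0],[160,0,0,-1,0,0,0],[160,0,0,0,0,0,0],[160,0,0,0,0,0,0]])

```text
time_s: 4.9
ee_pos: [0.4546, 0.2265, 0.0913]
eef_rot: [-3.141, -0.001, -3.092]
force: [-0.1, -0.4, 0.1]
grip_width: 0.0434
grip_force: 12.0
```

Emit:
apply_moves(deltas=[[160,0,0,-2,0,0,0],[160,0,0,-2,0,0,0],[160,0,0,0,0,0,0],[160,0,0,0,0,0,0]])

```text
time_s: 5.3
ee_pos: [0.4549, 0.2266, 0.0519]
eef_rot: [-3.141, -0.0, -3.093]
force: [0.4, 0.6, -0.4]
grip_width: 0.0435
grip_force: 12.0
```

Run:
```python
from h import *
S=ctrl.camera("scene");T=ctrl.camera("top")
m=np.hstack([cv2.resize(c["img"][y:y+50,x:x+50,::-1],(400,400),interpolation=cv2.INTER_CUBIC) for c,x,y in((T,158,188),(S,315,212))])
cv2.imwrite("pics/m3.png",m)
p=ctrl.get_obs()["ee_pos"];print(p)
for c,x,y in((T,158,188),(S,315,212)):
    for dx in(-.022,0,.022):print(np.round([8*(a-b+.5) for a,b in zip(px(c,(p[0]+dx,p[1],p[2]-.017)),(x,y))]))
```

```text
[0.45504832 0.22708902 0.05248678]
[157. 252.]
[173. 187.]
[188. 123.]
[244. 134.]
[203. 172.]
[163. 210.]
```

View pics/m3.png

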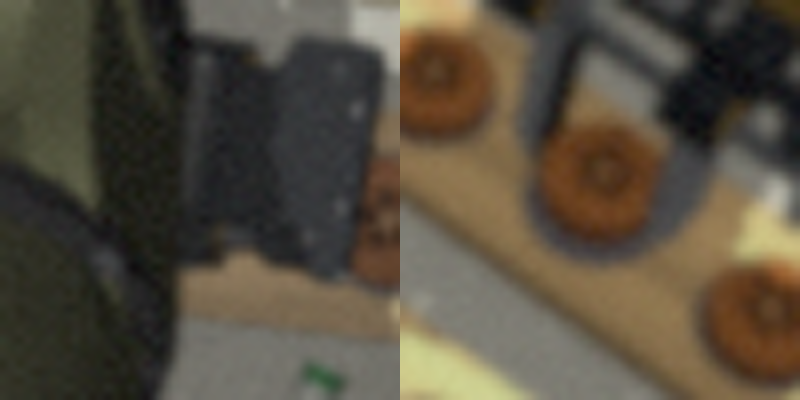

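The scene crop shows the held fob's top at (603,172), exactly where the TCP predicts, and over the recess. I'll lower it.

Emit:
apply_moves(deltas=[[160,0,0,-0.4,0,0,0],[160,0,0,-0.4,0,0,0],[160,0,0,-0.3,0,0,0],[160,0,0,0,0,0,0],[160,0,0,0,0,0,0]])

```text
time_s: 5.9
ee_pos: [0.4543, 0.2273, 0.0403]
eef_rot: [-3.141, -0.0, -3.091]
force: [0.3, 0.3, -0.4]
grip_width: 0.0434
grip_force: 12.0
```

Emit:
apply_moves(deltas=[[125,0,0,0,0,0,0],[108,0,0,0,0,0,0],[108,0,0,0,0,0,0],[108,0,0,2,0,0,0],[108,0,0,3,0,0,0],[108,0.3,-3.9,2,0,0,0],[108,0.3,-3.9,0,0,0,0],[108,0,-3.9,0,0,0,0],[108,0,-3.9,0,0,0,0],[108,0,-3.9,0,0,0,0]])

```text
time_s: 6.9
ee_pos: [0.4601, 0.0308, 0.1106]
eef_rot: [-3.142, 0.0, -3.091]
force: [1.4, -0.3, 0.7]
grip_width: 0.0542
grip_force: 0.0
```

Emit:
apply_moves(deltas=[[108,0.1,-3.9,0,0,0,0],[108,0.1,-3.9,0,0,0,0],[108,0.1,-3.9,0,0,0,0],[108,0.1,-3,0,0,0,0],[108,0,0,-2,0,0,0],[108,0,0,0,0,0,0],[108,0,0,0,0,0,0]])

```text
time_s: 7.6
ee_pos: [0.4642, -0.1144, 0.0905]
eef_rot: [3.141, -0.001, -3.091]
force: [1.1, 0.2, 0.1]
grip_width: 0.0543
grip_force: 0.0
```

Run:
```python
from h import *
for n in("scene",):
    c=ctrl.camera(n);hsv=cv2.cvtColor(c["img"],cv2.COLOR_RGB2HSV)
    mk=((hsv[...,0]<14)&(hsv[...,1]>110)&(hsv[...,2]>60)).astype(np.uint8)
    k,l,st,ce=cv2.connectedComponentsWithStats(mk)
    for i in range(1,k):
        if 25<st[i,4]<600 and st[i,0]<380:
            u=(st[i,0]+st[i,2]/2-.5,st[i,1]+st[i,3]/2-.5);print(n,st[i],at(c,*u,.010).round(4)[:2],at(c,*u,.018).round(4)[:2])
```

```text
scene [210   0  16  13  82] [-0.1594 -1.0337] [-0.1495 -1.0206]
scene [239   0  22  31 273] [-0.2117 -0.8568] [-0.2013 -0.8452]
scene [259   0  21  27 251] [-0.2916 -0.8042] [-0.2805 -0.7932]
scene [284   0   4  15  28] [-0.3907 -0.7888] [-0.3787 -0.7779]
scene [227  12  11   9  31] [-0.1457 -0.9091] [-0.1358 -0.8971]
scene [181 136  24  10  40] [ 0.5108 -0.3677] [ 0.515  -0.3604]
scene [215 168  13  11  71] [ 0.536  -0.1864] [ 0.54   -0.1806]
scene [249 170   8   8  47] [ 0.4652 -0.1145] [ 0.4698 -0.1093]
scene [311 217  15  12 107] [0.4573 0.1535] [0.4619 0.1564]
scene [271 233  11   8  46] [0.5778 0.1022] [0.5814 0.1054]
scene [332 232  15  12 106] [0.4533 0.2274] [0.4579 0.2296]
scene [355 246  14  13  91] [0.4453 0.2991] [0.45   0.3007]
scene [291 248  11   9  59] [0.5736 0.1749] [0.5772 0.1775]
```

Large fob sits midway between its neighbours. Now the small one.

Emit:
apply_moves(deltas=[[108,0.1,-0.05,-2,0,0,0],[108,0,0,-2,0,0,0],[108,0,0,-1.9,0,0,0],[108,0,0,0,0,0,0],[170,0,0,0,0,0,0],[190,0,0,0,0,0,0],[190,0,0,0,0,0,0],[190,0,0,0,0,0,0]])

```text
time_s: 8.45
ee_pos: [0.4659, -0.1153, 0.0323]
eef_rot: [-3.141, 0.002, -3.091]
force: [-0.6, 0.7, 7.1]
grip_width: 0.0312
grip_force: 12.0
```

Emit:
apply_moves(deltas=[[190,0,0,2,0,0,0],[190,0,0,3,0,0,0],[190,0.3,3.6,2,0,0,0],[190,0.3,3.6,0,0,0,0],[190,0.3,3.6,0,0,0,0],[190,0.8,3.6,0,0,0,0],[190,1.4,3.6,0,0,0,0],[190,1.4,3.6,0,0,0,0],[190,1.4,3.6,0,0,0,0],[190,1.4,3.6,0,0,0,0]])

```text
time_s: 9.45
ee_pos: [0.5387, 0.1745, 0.1017]
eef_rot: [3.142, 0.0, -3.091]
force: [0.7, -0.5, 0.2]
grip_width: 0.0312
grip_force: 12.0
```

Emit:
apply_moves(deltas=[[190,1.4,3.6,0,0,0,0],[190,1.4,3.6,0,0,0,0],[190,0,0,-1,0,0,0],[190,0,0,0,0,0,0],[190,0,0,0,0,0,0]])

```text
time_s: 9.95
ee_pos: [0.566, 0.2439, 0.0912]
eef_rot: [-3.141, -0.001, -3.092]
force: [0.1, 0.3, -0.4]
grip_width: 0.0311
grip_force: 12.0
```

Emit:
apply_moves(deltas=[[190,0.37,0.36,-1,0,0,0],[190,0,0,-1.5,0,0,0],[190,0,0,-1.4,0,0,0],[190,0,0,0,0,0,0],[190,0,0,0,0,0,0]])

```text
time_s: 10.45
ee_pos: [0.5699, 0.2482, 0.0519]
eef_rot: [-3.141, -0.001, -3.092]
force: [0.3, 0.1, -0.9]
grip_width: 0.0315
grip_force: 12.0
```

Run:
```python
from h import *
S=ctrl.camera("scene")
x,y=280,230
m=cv2.resize(S["img"][y:y+60,x:x+60,::-1],(600,600),interpolation=cv2.INTER_CUBIC)
cv2.imwrite("pics/m4.png",m)
p=ctrl.get_obs()["ee_pos"];print(p)
f=lambda q:np.round([10*(a-b+.5) for a,b in zip(px(S,q),(x,y))])
print("fob top",f((p[0],p[1],p[2]-.017)),"bottom",f((p[0],p[1],p[2]-.031)),"rim",[f((.5697+.0205*np.cos(a),.2475+.0205*np.sin(a),.012)) for a in np.arange(0,6.2,np.pi/2)])
```

```text
[0.57013211 0.24835117 0.05247773]
fob top [388. 348.] bottom [382. 373.] rim [array([326., 436.]), array([436., 438.]), array([428., 338.]), array([319., 336.])]
```

View pics/m4.png

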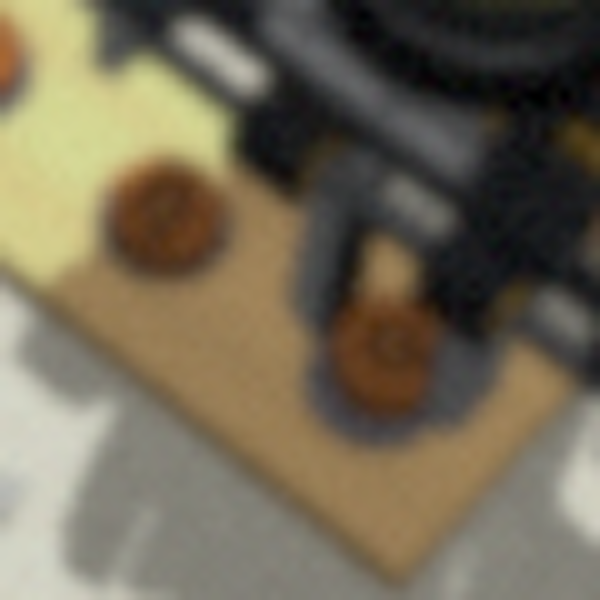

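The held small fob's top is at (388,347), as predicted. The recess rim (left ≈308, bottom ≈445) matches the expected ellipse. I'll lower it.

Emit:
apply_moves(deltas=[[190,0,-0.05,-0.4,0,0,0],[190,0,0,-0.4,0,0,0],[190,0,0,-0.3,0,0,0],[190,0,0,0,0,0,0],[190,0,0,0,0,0,0]])

```text
time_s: 11.0
ee_pos: [0.57, 0.2479, 0.0414]
eef_rot: [-3.142, -0.0, -3.091]
force: [-0.3, 0.1, 0.1]
grip_width: 0.0311
grip_force: 12.0
```

Emit:
apply_moves(deltas=[[160,0,0,0,0,0,0],[138,0,0,0,0,0,0],[138,0,0,0,0,0,0],[138,0,0,2,0,0,0],[138,0,0,3,0,0,0],[138,0,-3.9,2,0,0,-0.1],[138,-0.3,-3.9,0,0,0,-0.1],[138,-0.3,-3.9,0,0,0,-0.105],[138,-0.3,-3.9,0,0,0,0],[138,-0.3,-3.9,0,0,0,0]])

```text
time_s: 12.0
ee_pos: [0.5577, 0.0514, 0.1116]
eef_rot: [3.141, 0.0, 2.887]
force: [1.1, -0.5, -0.8]
grip_width: 0.0433
grip_force: 0.0
```

Emit:
apply_moves(deltas=[[138,-0.3,-3.9,0,0,0,0],[138,-0.3,-3.9,0,0,0,0],[138,-0.3,-3.9,0,0,0,0],[138,-0.3,-3.9,0,0,0,0],[138,-0.3,-3.9,0,0,0,0],[138,0,-3.9,0,0,0,0],[138,0,-3.9,0,0,0,0],[138,0,-3.9,0,0,0,0],[138,0,-3.9,0,0,0,0],[138,0,0,0,0,0,0]])

```text
time_s: 13.0
ee_pos: [0.5424, -0.3021, 0.1113]
eef_rot: [-3.141, 0.001, 2.883]
force: [0.6, -0.1, -0.5]
grip_width: 0.0429
grip_force: 0.0
```

Run:
```python
from h import *
S=ctrl.camera("scene");T=ctrl.camera("top")
x,y=260,200
a=cv2.resize(S["img"][y:y+60,x:x+120,::-1],(800,400),interpolation=cv2.INTER_CUBIC)
b=cv2.resize(T["img"][140:240,130:280,::-1],(300,200));c=cv2.resize(S["img"][110:190,140:260,::-1],(300,200))
cv2.imwrite("pics/m5.png",np.vstack([a,np.hstack([b,c,np.zeros((200,200,3),np.uint8)])]))
f=lambda q:np.round([20/3*(a-b+.5) for a,b in zip(px(S,q),(x,y))])
print(f((.455,.2272,.022)),f((.5697,.2477,.022)))
```

```text
[531. 241.] [388. 446.]
```

View pics/m5.png

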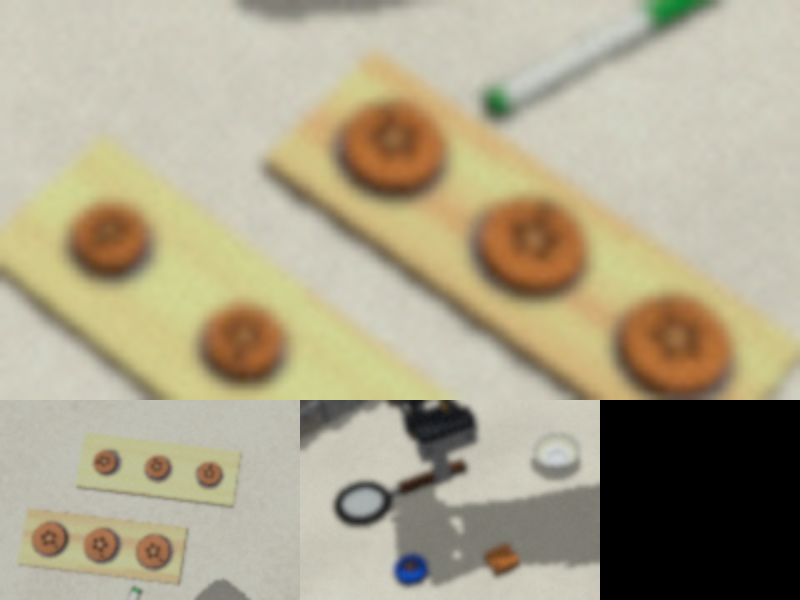

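Both loose fobs now sit in their rows: large at (530,243) as predicted, small in the left recess of the top crop. Now the lens handle.

Emit:
apply_moves(deltas=[[138,-0.1,-2.4,0,0,0,0],[138,0,-2.4,0,0,0,0],[138,0,-2.5,-1,0,0,0],[138,0,0,-2,0,0,0],[138,0,0,0,0,0,0],[138,0,0,0,0,0,0]])

```text
time_s: 13.7
ee_pos: [0.5424, -0.3698, 0.0817]
eef_rot: [3.141, -0.001, 2.888]
force: [-0.2, 0.5, -0.1]
grip_width: 0.043
grip_force: 0.0
```

Emit:
apply_moves(deltas=[[138,-0.12,-0.5,-1.5,0,0,0],[138,0,0,-2,0,0,0],[138,0,0,-1.5,0,0,0],[138,0,0,-0.3,0,0,0],[138,0,0,0,0,0,0],[200,0,0,0,0,0,0],[230,0,0,0,0,0,0],[230,0,0,0,0,0,0],[230,0,0,0,0,0,0],[230,0,0,0,0,0,0]], grip_force=35)

```text
time_s: 14.7
ee_pos: [0.541, -0.3764, 0.029]
eef_rot: [-3.141, 0.001, 2.887]
force: [-0.4, 0.7, 4.9]
grip_width: 0.0174
grip_force: 35.0
```

Emit:
apply_moves(deltas=[[230,0,0,1,0,0,0],[230,0,0,2.5,0,0,0],[230,0,0,3,0,0,0],[230,-0.9,3,3,0,0,0],[230,-0.9,3.4,2.5,0,0,0],[230,-0.9,3.5,0,0,0,0],[230,-0.9,3.5,0,0,0,0],[230,-0.9,3.5,0,0,0,0],[230,-0.9,3.5,0,0,0,0],[230,-0.9,3.5,0,0,0,0]])

```text
time_s: 15.7
ee_pos: [0.4772, -0.1357, 0.1489]
eef_rot: [3.142, 0.0, 2.887]
force: [0.2, 0.4, -0.9]
grip_width: 0.0175
grip_force: 35.0
```

Emit:
apply_moves(deltas=[[230,-0.9,3.5,0,0,0,0],[230,-0.9,3.5,0,0,0,0],[230,-0.9,3.5,0,0,0,0],[230,-0.9,3.5,0,0,0,0],[230,-0.9,3.5,0,0,0,0],[230,-0.9,3.5,0,0,0,0],[230,-0.9,3.5,0,0,0,0],[230,-0.9,3.5,0,0,0,0],[230,-0.5,2,0,0,0,0],[230,0,0,0,0,0,0]])

```text
time_s: 16.7
ee_pos: [0.4001, 0.1647, 0.1488]
eef_rot: [3.141, 0.0, 2.89]
force: [-1.3, -0.2, -1.4]
grip_width: 0.0177
grip_force: 35.0
```

Remaining: about -1.1, +7.9, +0.15 cm.

Emit:
apply_moves(deltas=[[230,-0.4,2.7,0.15,0,0,0],[230,-0.4,2.7,0,0,0,0],[230,-0.3,2.5,0,0,0,0],[230,0,0,0,0,0,0],[230,0,0,0,0,0,0],[230,0,0,0,0,0,0]])

```text
time_s: 17.3
ee_pos: [0.3901, 0.2409, 0.15]
eef_rot: [-3.141, -0.0, 2.886]
force: [-0.1, -0.6, -0.6]
grip_width: 0.0175
grip_force: 35.0
```

Run:
```python
from h import *
import pickle
S=ctrl.camera("scene");T=ctrl.camera("top")
pickle.dump((S,T),open("fin.pkl","wb"))
a=cv2.resize(S["img"][190:340,230:430,::-1],(400,300),interpolation=cv2.INTER_CUBIC)
b=cv2.resize(T["img"][100:250,120:320,::-1],(400,300),interpolation=cv2.INTER_CUBIC)
cv2.imwrite("pics/m6.png",np.hstack([a,b]))
o=ctrl.get_obs();print(o["ee_pos"],o["force"])
for c,x,y,d in((S,230,190,0),(T,120,100,400)):
    print([np.round([2*(px(c,q)[0]-x+.5)+d,2*(px(c,q)[1]-y+.5)]) for q in ((.455,.2272,.1285),(.416,.2272,.1285),(.494,.2272,.1285),(.455,.1882,.1285),(.455,.2662,.1285))])
```

```text
[0.39007395 0.24105359 0.14997534] [ 1.3160664   0.05336202 -1.62792068]
[array([232.,  48.]), array([251.,  31.]), array([213.,  66.]), array([209.,  31.]), array([257.,  67.])]
[array([502., 211.]), array([494., 243.]), array([509., 180.]), array([533., 217.]), array([470., 206.])]
```

View pics/m6.png

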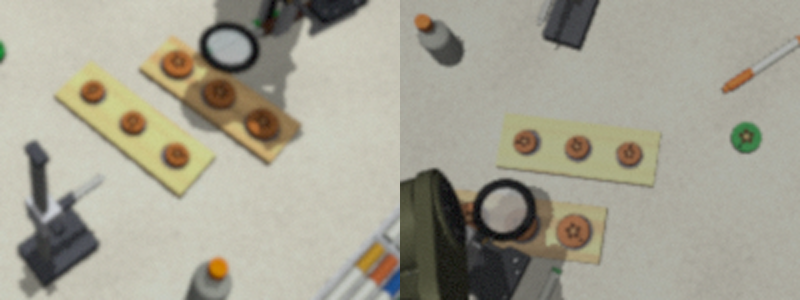

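The lens is held: its centre is at (229,47) in the scene half and (504,210) in the top half, close to the predicted (232,48) and (502,211). All six fobs are in place. I'll triangulate for the last correction.

Run:
```python
from h import *
import pickle
from scipy.optimize import least_squares
S,T=pickle.load(open("fin.pkl","rb"))
obs=[]
for c in(S,T):
    # glass/bezel: radial darkest ring samples from predicted centre; light handle side skipped by robust loss
    g=cv2.GaussianBlur(c["img"].max(2).astype(np.float32),(0,0),.7);o=np.array(px(c,(.455,.2272,.1285)));pts=[]
    for a in np.arange(0,2*np.pi,.1):
        r=np.arange(9,19,.1);s=np.array([cv2.getRectSubPix(g,(1,1),(float(o[0]+t*np.cos(a)),float(o[1]+t*np.sin(a))))[0,0] for t in r])
        pts.append(o+r[s.argmin()]*np.array([np.cos(a),np.sin(a)]))
    obs.append(np.array(pts,np.float32))
th=np.linspace(0,2*np.pi,120)
def res(p):
    out=[]
    for c,P in zip((S,T),obs):
        R=np.array([px(c,p[:3]+p[3]*np.array([np.cos(t),np.sin(t),p[4]*np.cos(t)+p[5]*np.sin(t)])) for t in th])
        out.append(np.linalg.norm(P[:,None]-R[None],axis=2).min(1))
    return np.concatenate(out)
r=least_squares(res,[.455,.2272,.1285,.036,0,0],loss="soft_l1",f_scale=.5,x_scale=[.01,.01,.01,.01,.1,.1],diff_step=1e-3)
print(r.x.round(4),np.median(res(r.x)))
```

```text
[ 0.4567  0.2237  0.1295  0.0332 -0.0418  0.0156] 0.25721789853412247
```

Emit:
apply_moves(deltas=[[230,-0.1,0.35,0,0,0,0],[230,0,0,0,0,0,0],[230,0,0,0,0,0,0],[230,0,0,0,0,0,0],[230,0,0,0,0,0,0],[230,0,0,0,0,0,0],[230,0,0,0,0,0,0],[230,0,0,0,0,0,0],[230,0,0,0,0,0,0],[230,0,0,0,0,0,0]])

```text
time_s: 18.4
ee_pos: [0.3888, 0.2454, 0.1499]
eef_rot: [-3.142, -0.0, 2.887]
force: [-0.1, -0.0, -1.0]
grip_width: 0.0175
grip_force: 35.0
```

```bash
python3 -c "
from h import *
o=ctrl.get_obs();print(o['ee_pos'],o['joint_vel'].round(3),o['grip_force']);print(ctrl.hand_in())"
```

```text
[0.38883585 0.24542123 0.14986849] [ 0.002 -0.     0.    -0.     0.001  0.001] 34.958295822143555
the job is handed in; nothing more can be done
None
```

I handed the job in at about 18 s, and the hand-in returned no verdict: both fobs are in their recesses, and the lens is held by its handle over the large fob at the pointer's measured height (about 128 mm).

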